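# Close the balance's draft cover and tare the beaker

### The job

The empty beaker on the balance is ready to be tared. Slide the glass draft cover on top of the balance gently and fully shut by pushing its black grip bar, then press the blue tare key lightly and let it come back up. Use only your fingertips: leave the other keys alone, do not shift the beaker or lift or move anything else, and withdraw.

Things in the scene. Friction and masses are not known exactly. Their poses are not given: they have to be found in the camera images.
- balance: White precision balance fixed to the worktop, 280 mm deep (x), 200 mm wide (y). Origin on the worktop under it; its own -x side is the front (key deck at x -149 to -106, display sloping up behind it to x -55, then the glass draft shield at x -48 to 126, y -92 to 92). Key deck at z 40, housing under the shield at z 66, shield walls up to z 163, cover plate on top up to z 168, grip bar up to z 190 (all mm in its own frame). It stands turned by about -0.06 to -0.45 rad about z.
- cover (a joint): Glass draft cover, a plate 170 x 168 mm sliding along the balance's x in rails on top of the shield; 0 = fully shut against its cushioned front stop (it gives a few mm under a hard push and comes back), grows as it slides back (balance's +x), up to 0.100 m. Starts 0.030 to 0.080 open. It stays where it is left; about 1.5 to 3 N moves it. Do not push it with more than 30 N; slide it at less than 0.4 m/s.
- cover_grip (a point): Middle of the top edge of the cover's black upright grip bar: 12 mm thick (balance x), 54 mm wide (y), its top 22 mm above the cover plate. It moves with the cover. To shut the cover its rear face (+x side) is pushed towards the balance's front; behind it the plate is bare.
- tare_key (a joint): Blue tare key, the wide one at the right end of the row: 22 x 30 mm (x, y), sprung. 0 = up, 0.004 m = fully down; about 1.5 N starts it, 4.2 N gives 2.5 mm (which registers), 5.9 N reaches the stop. It springs back when let go. Stands 7 mm proud of the key deck. More than 30 N on any part of the balance is too rough.
- tare_key_top (a point): Centre of the tare key's top face, 79 mm in front of the draft shield's front glass.
- power_key (a joint): Red key at the left end of the row, 22 x 22 mm, same travel and spring as the tare key; leave alone.
- mode_key (a joint): Black key, second from left, 22 x 22 mm, same spring; leave alone.
- print_key (a joint): Black key, third from left, 22 x 22 mm, same spring; its centre is 58 mm from the tare key's centre; leave alone.
- beaker: Empty clear beaker, 45 mm across, 58 mm tall, standing loose on the round steel pan inside the draft shield (pan top 76 mm above the worktop). Origin under its centre. Leave alone.
- sample_vial: Brown vial with white cap, 27 mm across, 58 mm tall, on the worktop left of the balance's front; origin under its centre. Leave alone.
- timer: White timer lying flat, 69 x 69 x 17 mm, left of the balance; origin under its centre. Leave alone.
- weight_case: Grey case, 58 x 104 x 70 mm, farther left; origin under its centre. Leave alone.
- test_weight_0: Largest, brass-coloured knobbed weight, 38 mm across, 48 mm tall, in a row with three smaller grey ones in front of the case; origin under its centre. Leave alone.
- test_weight_1: Grey knobbed weight, 31 mm across, 40 mm tall, in the row left of the brass-coloured one; origin under its centre. Leave alone.
- test_weight_2: Grey knobbed weight, 25 mm across, 31 mm tall, in the row left of the brass-coloured one; origin under its centre. Leave alone.
- test_weight_3: Grey knobbed weight, 20 mm across, 25 mm tall, in the row left of the brass-coloured one; origin under its centre. Leave alone.

How it is judged:
By the outcome, as a careful person would: the job done as asked, in the order asked, and still so for the second after the job is handed in, with the robot touching nothing.
It also fails if it takes over 42 s, if anything falls off the work surface, if the arm or the gripper's body presses on something with over 40 N, if the wrist force passes 120 N, or if a joint passes its speed limit or range.

### The arm

A 6-joint arm with a two-finger parallel gripper is mounted at the origin on a cart in front of the work surface, level with it; the furniture and walls round the work are solid. World frame = base frame: x ahead of the robot, y to its left, z up, the work surface at z = 0. Lengths are in mm, angles in rad, forces in N, time in s.
With the tool pointing down it reaches from about 350 to 875 mm from the base axis. Payload 4.2 kg.
Tool frame: the origin (TCP) lies at the very end of the fingers, on their centre line; the grasp point (between the pads) lies 19 mm behind it; z points along the fingers, y is the line along which they close (so a half turn about z gives the same grasp; the last joint's range is limited). The gripper opens to 85 mm and grips with 20 to 120 N. Pads are 22 mm wide; open, the fingers measure 114 mm over their backs; the gripper's body (76 mm by 85 mm) begins 54 mm behind the grasp point. The pads swing forward as they close: fully open they stand 13 mm farther back than shut.
Start: joints at [-1.081, 0.385, 0.008, 0, -1.194, -0.259], TCP at [142.99, -608.402, 231.312] pointing down, gripper open.
Joint ranges: [-3.14, 3.14], [-1.21, 2.06], [-1.07, 1.41], [-3.16, 2.05], [-2.99, -0.16], [-3.1, 3.1]. Speed limits (rad/s): [2.79, 2.79, 3.14, 3.14, 3.14, 3.14].

### API

Orientations are given as a unit quaternion [x, y, z, w].
In Python, from bench import arm gives the robot as it stands. The module is installed in compiled form; this text tells all that it offers.
- The arm moves only by the tool drive_tool, never from a script. Its argument "targets" is a list of rows, each a list of 5 numbers: the closure, from -1 (fully open) to 1 (shut), then the shift along the tool's x, y, z in mm, then the turn about the tool's z in degrees. In form: [[grip, tx, ty, tz, roll], ...]. A call has 1 to 12 rows; each row is the pose to reach, as a shift and turn from the pose commanded when the call began, along the tool's axes at that moment; what a row does not reach only later rows make up. A row lasts 1/10 s, in which the tool goes at most 50 mm and 8.59 degrees, less where a joint would pass 70% of its speed; a pose out of reach is approached as far as the arm can. A call with a gripper value outside its range is refused whole. The fingers move at their own pace and stop on an object; the grip force is fixed at half the most. Time passes only in rows, so rows that repeat a pose let the fingers close. It gives the time, the measured TCP pose, the force, the opening and the grip force at its end, in the units of the state.
- arm.read_state(): the state, without advancing time (a new reading comes with each control period).
- arm.get_image(name): name is "scene" or "top" or "wrist"; returns the picture (480x640x3 uint8, blue, green, red); there is no depth.
- arm.camera_params(name): a dict with "fov_y" (degrees; the focal length in pixels is half the picture's height over the tangent of half this angle, whatever the lens; pixels are square), "cx", "cy" (the principal point, pixels), "D" ([k1, k2, p1, p2, k3] as OpenCV has them; the pictures are not rectified), "rvec" (rotation vector, rad) and "tvec" (3), from world to camera coordinates, as OpenCV has them; the wrist camera has in their place "tool_from_camera" (4x4, takes a point from camera to tool coordinates, whose origin is the TCP and whose axes are the flange's). Camera axes: x right, y down, z forward; pixel columns grow to the right and rows downward; lengths in mm; the calibration is good to about 2 mm. A picture is of the moment at which its call begins: read the wrist's pose just before it. camera_params takes no time and is no camera call.
- arm.job_done(): hands the job in; it is judged then, once.
The state is a dict: "clock": time; "joints": joint angles; "joint_vel": joint speeds; "joint_efforts": joint torques, N m; "position": TCP position; "ee_rot": TCP orientation; "contact_force": force on the tool from outside, world axes, zero at the start; "wrist_torque": the same for the moment, N m; "gripper_width": finger opening in mm; "grasp_force": force on a finger pad.
Only numpy, scipy, OpenCV 4.12 (cv2) and the standard library are available. Lean on these libraries where they do the work, as an engineer would, in place of code of your own. Each camera call takes 0.05 s, during which the arm holds its last target. There are 200 camera calls.

## Working session

There is one attempt and no reset: what is moved stays moved. The work goes in short steps, Python scripts to look and compute and a tool call to move; the robot and the scene stay as the last step left them, time stands still between calls to the robot, and variables do not carry over. Pictures are saved under pics/ and viewed, at most 10 in all, crops included, and the job is handed in when it is done.

Besides the shell and the picture viewer there is one more tool, called after ">>>" as name([rows], argument=value, ...), one row to a line, values as JSON. drive_tool: Moves the arm, as the interface text tells. Its arguments: {"type":"object","properties":{"targets":{"type":"array","items":{"type":"array","items":{"type":"number"}}}},"required":["targets"]}

```bash
mkdir -p pics
python3 - <<'E'
from bench import arm
import cv2
for n in("scene","top"):
    cv2.imwrite(f"pics/{n}0.png",arm.get_image(n)); p=arm.camera_params(n); print(n,p)
print(arm.camera_params("wrist")); print(arm.read_state())
E
```

```text
scene {'fov_y': 48.3439717154233, 'cx': 318.78335132221866, 'cy': 241.06340505836957, 'D': array([-0.0496303,  0.       ,  0.       ,  0.       ,  0.       ]), 'rvec': array([ 1.00836579, -2.08581417,  1.35227229]), 'tvec': array([348.77931595, 279.59880736, 923.87362601])}
top {'fov_y': 52.504670571928784, 'cx': 315.59861676864546, 'cy': 234.1599528764465, 'D': array([0.02280642, 0.        , 0.        , 0.        , 0.        ]), 'rvec': array([ 2.14069422, -2.16999453,  0.1622463 ]), 'tvec': array([   8.12283061,  502.08660512, 1009.86278874])}
{'fov_y': 63.48507872923157, 'cx': 316.29834802098327, 'cy': 245.81356504601746, 'D': array([-0.08041203,  0.        ,  0.        ,  0.        ,  0.        ]), 'tool_from_camera': array([[-1.04994902e-04, -9.47161333e-01, -3.20757539e-01,
         8.40186621e+01],
       [ 9.99999950e-01, -1.94983244e-04,  2.48429679e-04,
         2.21789873e-01],
       [-2.97845332e-04, -3.20757497e-01,  9.47161306e-01,
        -1.41517114e+02],
       [ 0.00000000e+00,  0.00000000e+00,  0.00000000e+00,
         1.00000000e+00]])}
{'clock': 0.1, 'joints': array([-1.08140804e+00,  3.85466963e-01,  6.74441996e-03, -4.42043584e-04,
       -1.19398936e+00, -2.58607544e-01]), 'joint_vel': array([ 0.00090938, -0.00082276,  0.00335989,  0.00142811, -0.00049897,
       -0.00084506]), 'joint_efforts': array([-1.43942882e-03, -3.93317235e+01,  1.88929152e+01,  4.19794008e+00,
       -2.58321241e-03,  2.74070132e-06]), 'position': array([ 142.86171504, -607.91061643,  230.33051501]), 'ee_rot': array([-1.15053437e-01,  9.93358821e-01,  9.66636143e-04, -1.58681909e-04]), 'contact_force': array([0.02263085, 0.4334285 , 0.40421948]), 'wrist_torque': array([ 0.03155646, -0.00374981, -0.04300754]), 'grasp_force': 0.0, 'gripper_width': 85.39469895092475}
```

View pics/scene0.png

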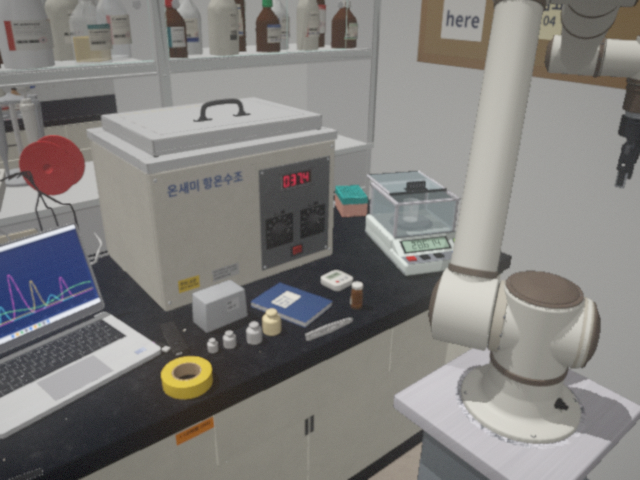

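View pics/top0.png

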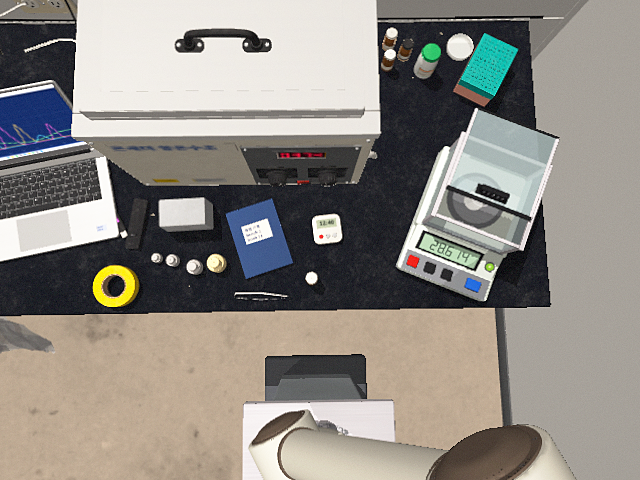

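The top view shows the red key at about (413,261), the blue tare key at (473,285) and the black grip bar at (491,193). In the scene view the balance is at about (410,220).

```bash
cat > h.py <<'E'
import numpy as np,cv2
from scipy.spatial.transform import Rotation as R
def cam(arm,n,st=None):
    p=arm.camera_params(n);f=240/np.tan(np.radians(p['fov_y']/2))
    K=np.array([[f,0,p['cx']],[0,f,p['cy']],[0,0,1]])
    if n=="wrist":
        T=p['tool_from_camera'];Rt=R.from_quat(st['ee_rot']).as_matrix()
        Rc=Rt@T[:3,:3];C=Rt@T[:3,3]+st['position']
    else:
        Rc=cv2.Rodrigues(p['rvec'])[0].T;C=-Rc@p['tvec']
    return K,p['D'],Rc,C
def ray(c,uv,z):
    K,D,Rc,C=c
    q=cv2.undistortPoints(np.array([[uv]],float),K,D)[0,0]
    d=Rc@np.array([*q,1]);return C+d*(z-C[2])/d[2]
def proj(c,P):
    K,D,Rc,C=c
    return cv2.projectPoints(np.array([P],float),cv2.Rodrigues(Rc.T)[0],-Rc.T@C,K,D)[0][0,0]
def blobs(m,amin=15):
    n,l,s,c=cv2.connectedComponentsWithStats(m.astype(np.uint8))
    return [(s[i,4],c[i].round(1),s[i,:4]) for i in range(1,n) if s[i,4]>=amin]
E
python3 - <<'E'
from h import *
from bench import arm
im=cv2.imread("pics/top0.png");c=cam(arm,"top")
x0,y0=390,100;cr=im[y0:310,x0:560];h=cv2.cvtColor(cr,cv2.COLOR_BGR2HSV)
H,S,V=[h[...,i].astype(int) for i in range(3)]
def show(nm,m,z):
    for a,cc,b in blobs(m):
        uv=cc+[x0,y0];print(nm,a,uv,b[:4]+np.array([x0,y0,0,0]),ray(c,uv,z).round(1))
show("blue",(H>100)&(H<130)&(S>120)&(V>100),47)
show("red",((H<8)|(H>172))&(S>130)&(V>100),47)
show("black",(V<45),190)
for n,uv in(("housFL",(397,267)),("housFR",(484,300))):print(n,ray(c,uv,40))
sc=cam(arm,"scene")
B=ray(c,(473,285),47);G=ray(c,(492,190),190);print(proj(sc,B),proj(sc,G))
big=cv2.resize(im[100:310,390:565],None,fx=2.8,fy=2.8,interpolation=cv2.INTER_CUBIC)
s=cv2.imread("pics/scene0.png")[160:280,350:470];s=cv2.resize(s,(588,588),interpolation=cv2.INTER_CUBIC)
cv2.imwrite("pics/c.png",cv2.resize(np.hstack([big[:588,:400],s])[:, :1000],(798,475)))
E
```

```text
blue 153 [472.5 284.5] [465 278  16  14] [ 389.9 -325.4   47. ]
red 108 [412.5 260.9] [407 255  12  13] [ 440.9 -202.    47. ]
black 12000 [455.9 204.6] [390 100 169 209] [ 532.2 -255.9  190. ]
black 272 [492. 193.] [476 184  33  20] [ 553.2 -323.7  190. ]
black 306 [489.3 202.9] [447 186  84  35] [ 534.6 -317.6  190. ]
black 174 [451.8 246.9] [416 231  68  39] [ 454.  -244.2  190. ]
black 66 [429.7 267.6] [424 262  12  12] [ 416.8 -202.2  190. ]
black 68 [446.7 274.4] [441 269  12  12] [ 404.2 -232.4  190. ]
housFL [ 428.98328106 -170.04355361   40.        ]
housFR [ 357.45679359 -349.888987     40.        ]
[458.77396581 251.40890115] [413.26110085 181.4415446 ]
```

View pics/c.png

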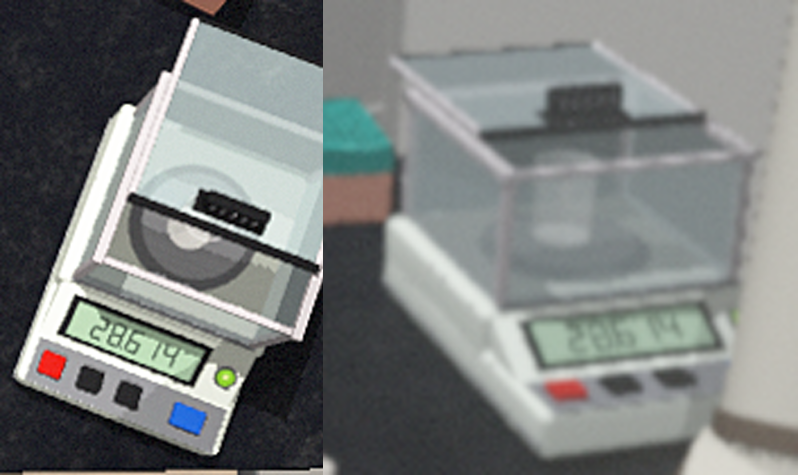

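The crop shows the bar clear behind the black strip on the cover's front edge, the row of keys, and a green level bubble behind the tare key. The row gives a yaw of about -0.39 rad. I'll work out the first move from these.

```bash
cat >> h.py <<'E'
TH=-0.392
def axes(th=TH):return np.array([np.cos(th),np.sin(th),0]),np.array([-np.sin(th),np.cos(th),0])
def togo(st,P,th=TH):
    Rt=R.from_quat(st['ee_rot']);x=Rt.as_matrix()[:,0]
    e=(th+np.pi-np.arctan2(x[1],x[0])+np.pi)%(2*np.pi)-np.pi
    return Rt.inv().apply(np.array(P)-st['position']).round(1),"roll",round(-np.degrees(e),1)
E
python3 - <<'E'
from h import *
from bench import arm
c=cam(arm,"top");ex,ey=axes();print("C",c[3])
T=ray(c,(472.5,284.5),47)
for n,uv,z in(("gripmid",(492,193),180),("strip",(489.3,202.9),168),("gtoprear",(492,190),190)):
    d=ray(c,uv,z)-T;print(n,d+T,"b",d@ex-127,d@ey)
P=ray(c,(492,193),182)+50*ex;P[2]=275
print(P,togo(arm.read_state(),P))
E
```

```text
C [ 358.36217882   14.90254672 1069.26809285]
gripmid [ 555.39122635 -327.58051411  180.        ] b 26.79717498206199 61.245314465965116
strip [ 539.03140246 -325.90465248  168.        ] b 11.038053590381253 56.54399093087103
gtoprear [ 558.8381959  -324.08606037  190.        ] b 28.647668699874288 65.79157436113856
[ 601.15544172 -345.9121294   275.        ] (array([-506. ,  150.4,  -44.4]), 'roll', np.float64(35.7))
```

>>> drive_tool([
  [1,-20,5,-45,0],
  [1,-65,20,-45,8],
  [1,-110,33,-45,16],
  [1,-155,46,-45,24],
  [1,-200,60,-45,32],
  [1,-245,73,-45,35.7],
  [1,-290,86,-45,35.7],
  [1,-335,100,-45,35.7],
  [1,-380,113,-45,35.7],
  [1,-425,126,-45,35.7],
  [1,-470,140,-45,35.7],
  [1,-506,150,-45,35.7],
])

```text
clock: 1.3
position: [603.1, -344.7, 275.4]
ee_rot: [0.194, 0.981, 0.0, -0.001]
contact_force: [-0.3, -0.6, 1.3]
gripper_width: -0.1
grasp_force: 0.0
```

>>> drive_tool([
  [1,0,0,0,0],
  [1,0,0,0,0],
  [1,0,0,0,0],
])

```text
clock: 1.6
position: [600.5, -347.0, 276.0]
ee_rot: [0.195, 0.981, 0.0, -0.0]
contact_force: [-0.3, 0.4, -0.1]
gripper_width: -0.2
grasp_force: 0.0
```

Run:
```python
from h import *
from bench import arm
st=arm.read_state();print(st['clock'],st['position'],st['joints'],st['gripper_width'],st['contact_force'])
im=arm.get_image("wrist");cv2.imwrite("pics/w1.png",im)
c=cam(arm,"wrist",st)
print("pred grip",proj(c,(556,-327,190)),"tare",proj(c,(389.9,-325.4,47)))
h=cv2.cvtColor(im,cv2.COLOR_BGR2HSV);H,S,V=[h[...,i].astype(int) for i in range(3)]
for a,cc,b in blobs((H>100)&(H<130)&(S>120)&(V>100),100):print("blue",a,cc,b,ray(c,cc,47))
```

```text
1.6 [ 600.46401731 -347.03703646  276.0331233 ] [-2.91529273e-01  4.83174849e-01  2.75169826e-01  3.50661845e-05
 -1.36375055e+00 -1.67225439e+00] -0.20361036347840789 [-0.26585499  0.35066943 -0.07108659]
pred grip [319.80488805 178.26637086] tare [245.45453152 -27.35316783]
```

View pics/w1.png

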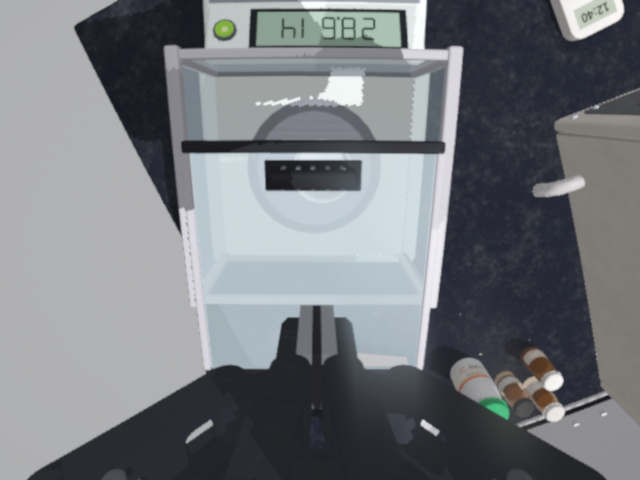

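The wrist view shows the bar from columns 265 to 361 and rows 160 to 191, level in the picture. Its rear top edge is at row 191, and the fingers are behind it at about (317,310).

Run:
```python
from h import *
from bench import arm
st=arm.read_state();c=cam(arm,"wrist",st);im=cv2.imread("pics/w1.png")
ex,ey=axes()
g=cv2.cvtColor(im,cv2.COLOR_BGR2GRAY)
for a,cc,b in blobs(g[155:200,255:372]<70,100):print(a,b+np.array([255,155,0,0]))
L=ray(c,(265,190.5),190);Rr=ray(c,(361,190.5),190);F=ray(c,(313,175),190)
d=L-Rr;print(L,Rr,np.linalg.norm(d),"thick",(L-F)@ex,"dir err deg",np.degrees(np.arctan2(d@ex,abs(d@ey))))
M=(L+Rr)/2;print("rear top",M)
S1=ray(c,(183,147),168);S2=ray(c,(444,147),168);print("strip w",np.linalg.norm(S1-S2),"strip->rear",(M-S1)@ex)
fe=ray(c,(313,51),163);print("shield front to rear face",(M-fe)@ex)
P=M+(11+14)*ex;P[2]=178;print(togo(st,P))
```

```text
2081 [265 161  91  29]
[ 550.10258615 -360.11019085  190.        ] [ 571.95673577 -307.4996378   190.        ] 56.96906307438484 thick 9.087384129493302 dir err deg -0.09779823159462485
rear top [ 561.02966096 -333.80491432  190.        ]
strip w 165.69814394991718 strip->rear 24.285849691830467
shield front to rear face 80.42608334970916
(array([16.4, -2.5, 98.4]), 'roll', np.float64(-0.1))
```

>>> drive_tool([
  [1,5,-4,30,0],
  [1,9,-4,65,0],
  [1,9,-4,85,0],
  [1,9,-4,95,0],
  [1,9,-4,97,0],
  [1,9,-4,97,0],
])

```text
clock: 2.25
position: [591.6, -347.6, 180.4]
ee_rot: [0.195, 0.981, -0.0, 0.001]
contact_force: [0.0, -0.5, -0.0]
gripper_width: 0.1
grasp_force: 0.0
```

>>> drive_tool([
  [1,5,0,0,0],
  [1,10,0,0,0],
  [1,14,0,0,0],
  [1,18,0,0,0],
  [1,22,0,0,0],
  [1,26,0,0,0],
  [1,30,0,0,0],
])

```text
clock: 2.95
position: [564.0, -335.5, 179.7]
ee_rot: [0.195, 0.981, -0.0, 0.001]
contact_force: [1.5, -0.0, 1.4]
gripper_width: 0.3
grasp_force: 0.8
```

>>> drive_tool([
  [1,4,0,0,0],
  [1,8,0,0,0],
  [1,12,0,0,0],
  [1,16,0,0,0],
  [1,20,0,0,0],
  [1,24,0,0,0],
  [1,28,0,0,0],
  [1,31,0,0,0],
  [1,33,0,0,0],
  [1,33,0,0,0],
])

```text
clock: 3.95
position: [532.6, -322.6, 179.2]
ee_rot: [0.195, 0.981, 0.0, -0.001]
contact_force: [0.5, -0.1, 0.7]
gripper_width: -0.1
grasp_force: 0.3
```

Run:
```python
from h import *
from bench import arm
st=arm.read_state();print(st['clock'],st['position'],st['contact_force'])
im=arm.get_image("wrist");cv2.imwrite("pics/w2.png",im)
c=cam(arm,"wrist",st);print(proj(c,st['position']))
```

```text
3.95 [ 532.61149908 -322.60946425  179.17962931] [ 0.51558778 -0.11340489  0.74924062]
[317.54095158 327.72259298]
```

View pics/w2.png

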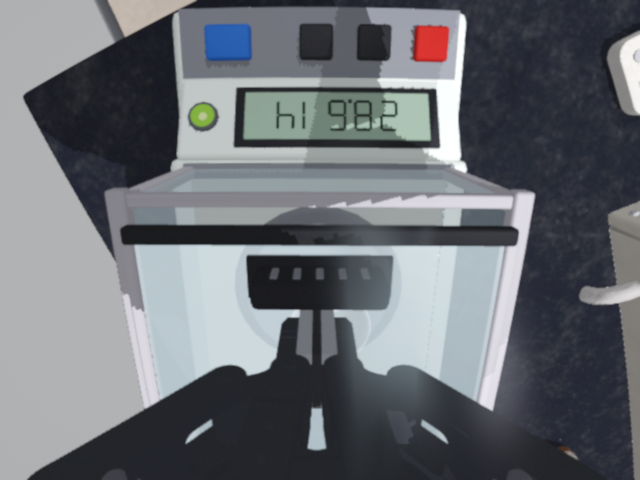

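The fingers are on the bar (rows 255 to 309). The strip is at row 235, not yet at the shield's front rim at row 200. The tare key is in view at (228,42).

Run:
```python
from h import *
from bench import arm
st=arm.read_state();c=cam(arm,"wrist",st);im=cv2.imread("pics/w2.png");ex,ey=axes()
h=cv2.cvtColor(im,cv2.COLOR_BGR2HSV);H,S,V=[h[...,i].astype(int) for i in range(3)]
for a,cc,b in blobs((H>100)&(H<130)&(S>120)&(V>100),300):print("blue",a,cc,b,ray(c,cc,47))
for a,cc,b in blobs(((H<8)|(H>172))&(S>130)&(V>100),300):print("red",a,cc,b,ray(c,cc,47))
s=ray(c,(320,227),168)
for r in (192,200,208):print(r,"gap",(s-ray(c,(320,r),163))@ex)
M=ray(c,(320,308),190);print("rear",M,(st['position']-M)@ex, "shieldfront->rear",(M-ray(c,(320,192),163))@ex)
```

```text
blue 1653 [227.7  41.8] [205  24  47  37] [ 389.4333323  -326.14405271   47.        ]
red 1164 [430.6  43.2] [414  26  35  36] [ 440.24369145 -204.68128987   47.        ]
192 gap 13.499618118021395
200 gap 10.160849721671227
208 gap 6.780998060892434
rear [ 519.07643341 -316.10187877  190.        ] 15.001333142266331 shieldfront->rear 38.90067159782303
```

>>> drive_tool([
  [1,2,0,0,0],
  [1,4,0,0,0],
  [1,6,0,0,0],
  [1,8,0,0,0],
  [1,8,0,0,0],
])

```text
clock: 4.5
position: [525.2, -319.5, 179.1]
ee_rot: [0.195, 0.981, 0.0, -0.001]
contact_force: [0.9, 0.3, -0.8]
gripper_width: -0.0
grasp_force: 0.3
```

>>> drive_tool([
  [1,1,0,0,0],
  [1,2,0,0,0],
  [1,2,0,0,0],
])

```text
clock: 4.8
position: [523.7, -318.9, 179.2]
ee_rot: [0.195, 0.981, 0.0, -0.0]
contact_force: [0.9, -0.6, -0.2]
gripper_width: 0.2
grasp_force: 0.5
```

>>> drive_tool([
  [1,1,0,0,0],
  [1,2,0,0,0],
  [1,2,0,0,0],
])

```text
clock: 5.1
position: [521.9, -318.2, 179.3]
ee_rot: [0.195, 0.981, 0.0, -0.0]
contact_force: [0.0, -0.2, -0.2]
gripper_width: -0.4
grasp_force: 0.5
```

>>> drive_tool([
  [1,1,0,0,0],
  [1,2,0,0,0],
  [1,2,0,0,0],
])

```text
clock: 5.4
position: [520.3, -317.4, 179.4]
ee_rot: [0.195, 0.981, 0.0, 0.0]
contact_force: [0.9, -1.2, -1.5]
gripper_width: 0.2
grasp_force: 0.8
```

>>> drive_tool([
  [1,1,0,0,0],
  [1,2,0,0,0],
  [1,2,0,0,0],
])

```text
clock: 5.7
position: [520.2, -317.4, 179.5]
ee_rot: [0.195, 0.981, -0.0, 0.002]
contact_force: [5.3, -2.4, -3.7]
gripper_width: -0.2
grasp_force: 3.2
```

>>> drive_tool([
  [1,1,0,0,0],
  [1,1.5,0,0,0],
  [1,1.5,0,0,0],
  [1,1.5,0,0,0],
])

```text
clock: 6.1
position: [520.2, -317.3, 179.6]
ee_rot: [0.195, 0.981, -0.001, 0.004]
contact_force: [8.1, -4.9, -5.5]
gripper_width: 0.1
grasp_force: 4.7
```

Run:
```python
from bench import arm
import cv2
st=arm.read_state();print(st['position'],st['contact_force'])
cv2.imwrite("pics/w3.png",arm.get_image("wrist"))
```

```text
[ 520.24880307 -317.34289611  179.57192633] [ 8.10192932 -4.92789043 -5.46973472]
```

View pics/w3.png

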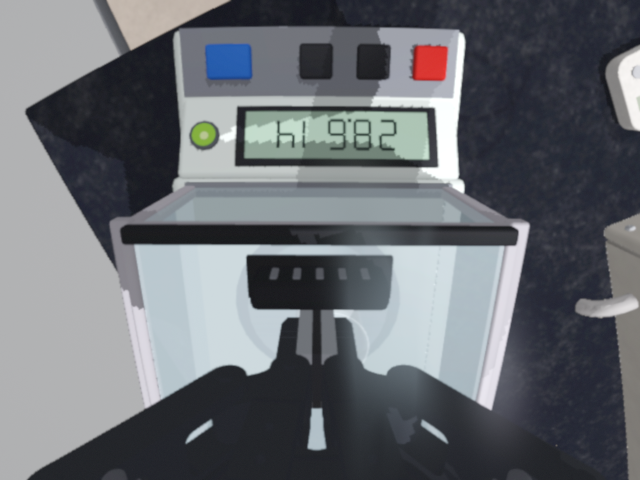

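The cover is shut: the strip now covers the front rim at row 235, and the push force rose to about 10 N with no further travel. Now back off, rise and go to the key.

>>> drive_tool([
  [1,-3,0,0,0],
  [1,-7,0,0,0],
  [1,-14,0,0,0],
  [1,-20,0,0,0],
  [1,-20,0,-30,0],
  [1,-20,0,-65,0],
  [1,-20,0,-70,0],
  [1,-20,0,-70,0],
  [1,-20,0,-70,0],
])

```text
clock: 7.05
position: [535.0, -323.4, 248.2]
ee_rot: [0.195, 0.981, 0.0, -0.001]
contact_force: [-0.3, 0.2, -1.4]
gripper_width: 0.3
grasp_force: 0.0
```

Run:
```python
from h import *
from bench import arm
st=arm.read_state();ex,ey=axes();c=cam(arm,"wrist",st);im=arm.get_image("wrist")
h=cv2.cvtColor(im,cv2.COLOR_BGR2HSV);H,S,V=[h[...,i].astype(int) for i in range(3)]
for a,cc,b in blobs((H>100)&(H<130)&(S>120)&(V>100),200):print("blue",a,cc,b,ray(c,cc,47))
g=cv2.cvtColor(im,cv2.COLOR_BGR2GRAY)
for a,cc,b in blobs(g[:300]<60,600):print("dark",a,b)
print(st['position'],togo(st,(389.6,-325.8,100)))
```

```text
blue 1043 [245.3  53.9] [227  40  37  29] [ 389.27054788 -326.33456654   47.        ]
dark 63698 [ 72   0 568 300]
dark 720 [303  40  26  28]
dark 662 [349  41  26  27]
dark 1327 [252  91 161  47]
dark 1910 [174 167 181  13]
dark 1792 [266 190  73  32]
[ 534.99417743 -323.40418097  248.19257859] (array([133.1, -57.9, 148.5]), 'roll', np.float64(-0.0))
```

>>> drive_tool([
  [1,40,-17,0,0],
  [1,80,-35,0,0],
  [1,115,-50,0,0],
  [1,133,-58,30,0],
  [1,133,-58,70,0],
  [1,133,-58,110,0],
  [1,133,-58,140,0],
  [1,133,-58,160,0],
  [1,133,-58,170,0],
  [1,133,-58,170,0],
  [1,133,-58,170,0],
])

```text
clock: 8.2
position: [390.9, -326.8, 79.8]
ee_rot: [0.195, 0.981, -0.0, 0.0]
contact_force: [0.4, 0.2, -0.2]
gripper_width: -0.2
grasp_force: 0.0
```

Run:
```python
from h import *
from bench import arm
st=arm.read_state();c=cam(arm,"wrist",st);im=arm.get_image("wrist");cv2.imwrite("pics/w4.png",im)
h=cv2.cvtColor(im,cv2.COLOR_BGR2HSV);H,S,V=[h[...,i].astype(int) for i in range(3)]
for a,cc,b in blobs((H>100)&(H<130)&(S>120)&(V>100),200):print("blue",a,cc,b,ray(c,cc,47))
print(st['position'],togo(st,(389.4,-326,47)))
```

```text
blue 2439 [315.2 284.6] [286 264  60  43] [ 386.04458759 -325.93579652   47.        ]
[ 390.87806543 -326.75964556   79.75276252] (array([ 1.7,  0.1, 32.8]), 'roll', np.float64(0.0))
```

View pics/w4.png

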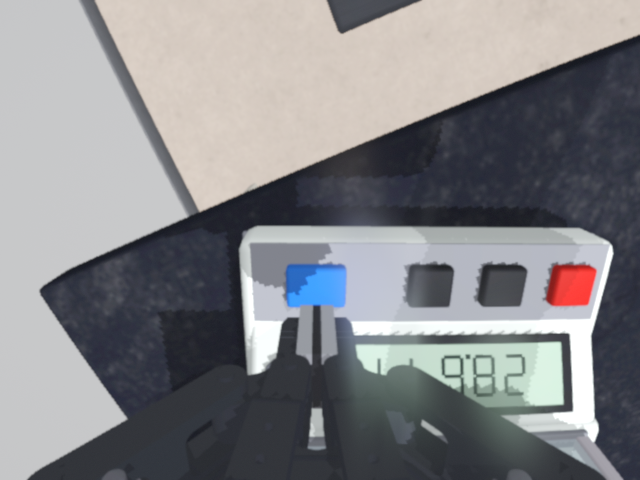

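The closed fingertips are directly over the rear part of the blue key (columns 286 to 346, rows 264 to 307) and well clear of the other keys. I'll descend with a shift of 2.5 mm towards the front.

>>> drive_tool([
  [1,2.5,0,10,0],
  [1,2.5,0,20,0],
  [1,2.5,0,26,0],
  [1,2.5,0,29,0],
  [1,2.5,0,29,0],
  [1,2.5,0,29,0],
])

```text
clock: 8.85
position: [388.3, -325.6, 50.3]
ee_rot: [0.195, 0.981, -0.0, 0.0]
contact_force: [0.4, -0.2, -0.7]
gripper_width: -0.3
grasp_force: 0.0
```

>>> drive_tool([
  [1,0,0,1,0],
  [1,0,0,2,0],
  [1,0,0,3,0],
  [1,0,0,3,0],
])

```text
clock: 9.25
position: [388.1, -325.5, 47.2]
ee_rot: [0.195, 0.981, 0.0, -0.0]
contact_force: [0.1, -0.1, -0.1]
gripper_width: 0.2
grasp_force: 0.0
```

>>> drive_tool([
  [1,0,0,1,0],
  [1,0,0,1,0],
  [1,0,0,1,0],
])

```text
clock: 9.55
position: [388.2, -325.6, 46.5]
ee_rot: [0.195, 0.981, -0.0, 0.0]
contact_force: [-0.7, 0.8, 2.5]
gripper_width: 0.3
grasp_force: 1.0
```

>>> drive_tool([
  [1,0,0,1,0],
  [1,0,0,2,0],
  [1,0,0,2,0],
  [1,0,0,2,0],
])

```text
clock: 9.95
position: [388.2, -325.6, 44.5]
ee_rot: [0.195, 0.981, -0.0, 0.0]
contact_force: [-0.1, 1.8, 4.7]
gripper_width: 0.1
grasp_force: 2.1
```

>>> drive_tool([
  [1,0,0,1,0],
  [1,0,0,1,0],
  [1,0,0,1,0],
])

```text
clock: 10.25
position: [388.2, -325.6, 43.4]
ee_rot: [0.195, 0.981, -0.0, 0.0]
contact_force: [-0.4, 0.5, 4.8]
gripper_width: -0.1
grasp_force: 2.7
```

>>> drive_tool([
  [1,0,0,0.6,0],
  [1,0,0,0.6,0],
  [1,0,0,0.6,0],
])

```text
clock: 10.55
position: [388.2, -325.6, 43.1]
ee_rot: [0.195, 0.981, -0.0, 0.0]
contact_force: [-1.9, 2.2, 7.4]
gripper_width: 0.2
grasp_force: 3.5
```

>>> drive_tool([
  [1,0,0,-2,0],
  [1,0,0,-5,0],
  [1,0,0,-15,0],
  [1,0,0,-40,0],
  [1,20,0,-80,0],
  [1,40,0,-120,0],
  [1,60,0,-150,0],
  [1,60,0,-170,0],
  [1,60,0,-170,0],
  [1,60,0,-170,0],
])

```text
clock: 11.55
position: [332.6, -302.4, 212.9]
ee_rot: [0.195, 0.981, 0.0, 0.001]
contact_force: [-0.2, 0.2, 0.3]
gripper_width: -0.2
grasp_force: 0.0
```

Run:
```python
from bench import arm
import cv2,numpy as np
st=arm.read_state();print(st['clock'],st['position'],st['contact_force'])
a=arm.get_image("top")[90:310,390:565];b=arm.get_image("wrist")
cv2.imwrite("pics/f.png",np.hstack([cv2.resize(a,(382,480)),cv2.resize(b,(418,314))[:480] if 0 else cv2.copyMakeBorder(cv2.resize(b,(418,314)),0,166,0,0,cv2.BORDER_CONSTANT)]))
```

```text
11.55 [ 332.64971845 -302.42098494  212.92622337] [-0.2410468   0.20125834  0.30346009]
```

View pics/f.png

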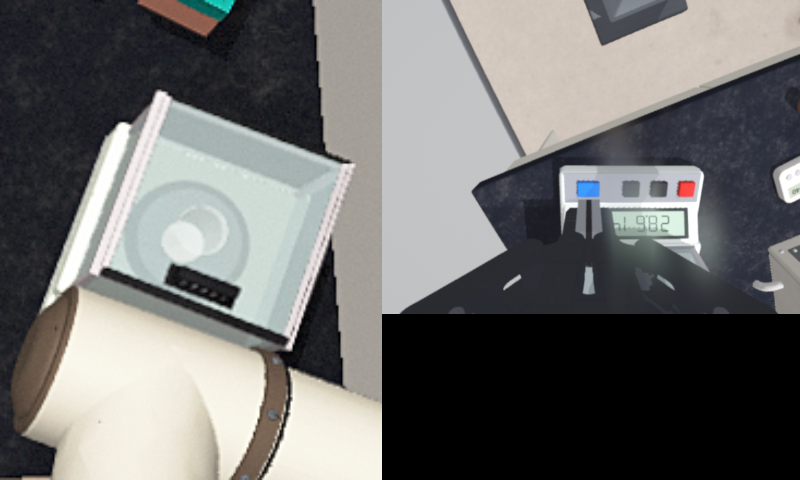

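The cover is shut, with the strip flush on the front rim. The blue key is released, the beaker is in place and the arm is clear.

```bash
python3 -c "
from bench import arm
print(arm.job_done())"
```

```text
the job is handed in; nothing more can be done
None
```

I slid the cover fully shut (about 10 N at the stop), then pressed the tare key about 3.5 mm (about 7 N) and released it; the arm is withdrawn and the job is handed in, though the display digits did not visibly change.

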